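# Park the pickle tamper on the angled block, handle up

### The job

Pick up the green-handled wooden pickle tamper and lay it in the two notches of the angled block, head at the low end just by the stop and green handle pointing up the slope, so that somebody across the counter can take the handle from the side. Do not drop it in: lower it into the notches before letting go. Leave the orange-handled tamper and the glass jar where they are.

Things in the scene. Friction and masses are not known exactly. Their poses are not given: they have to be found in the camera images.
- green_mid (a point): The tamper to park: 220 mm long, 0.1-0.2 kg, round pale wooden head 30 mm thick and an eight-sided green handle 30 mm across flats, steel collar between. It lies on a flat on the counter. This point is its centre, half-way along and up (15 mm above the counter), on the handle; x points along it to the handle's end, 110 mm off (head's end at -110 mm; handle from -18 mm on), z up.
- orange_mid (a point): A second tamper of the same size and shape lying on the counter, with an orange handle, to be left alone. It and the green one may lie in either's place. This point is its centre, with axes as for the green one.
- rest_seat (a point): Fixed wooden wedge sloping up 20 deg. Point: centre of a parked tamper, 100 mm above the counter; x up the slope (handle's way), z normal to it. Two blue notches, flat floors at z -15 mm, 35 mm wide, cheeks flaring to 58 at z +4, at x -75 to -45 and +40 to +65 mm; between them a gap for fingers, wood at z -38. Blue stop's face at x -118, 8 mm past the head's end. Wedge 80 mm wide, ends at x +70.
- jar: Open glass jar, 90 mm across and 120 mm high, standing near the far edge of the counter, to be left alone. Origin at the centre of its underside, z up.
Not all that is in view belongs to the job. Of the things shaped like the part that bears green_mid, the green one is meant.

How it is judged:
By the outcome, as a careful person would: the job done as asked, in the order asked, and still so for the second after the job is handed in, with the robot touching nothing.
It also fails if it takes over 38 s, if anything falls off the work surface, if the arm or the gripper's body presses on something with over 40 N, if the wrist force passes 120 N, or if a joint passes its speed limit or range.

### The arm

A 7-joint arm with a two-finger parallel gripper is mounted at the origin on the work surface. World frame = base frame: x ahead of the robot, y to its left, z up, the work surface at z = 0. Lengths are in m, angles in rad, forces in N, time in s.
With the tool pointing down it reaches from about 0.4 to 0.85 m from the base axis. Payload 6.9 kg.
Tool frame: the origin (TCP) lies midway between the tips of the shut fingers; the grasp point (between the pads) lies behind it (ctrl.pinch_z is the z of the grasp point in the tool frame, in m); z points along the fingers, y is the direction in which the jaws open and shut (so a half turn about z gives the same grasp; the last joint's range is limited). The gripper opens to 85 mm and grips with 20 to 120 N. Pads are 22 mm wide; open, the fingers measure 114 mm over their backs; the gripper's body (76 mm by 85 mm) begins 54 mm behind the grasp point. The pads swing forward as they close: fully open they stand 13 mm farther back than shut.
Start: joints at [-1.052, 0.507, -0.238, 1.5, 0.126, 1.149, -0.155], TCP at [0.251, 0.572, 0.231] pointing down, gripper open.
Joint ranges: [-3.08, 3.08], [-0.24, 2.05], [-1.43, 1.35], [0, 2.5], [-1.52, 4.66], [0.17, 1.96], [-2.89, 2.89]. Speed limits (rad/s): [2.39, 2.39, 3.14, 3.14, 3.14, 3.14, 3.14].

### API

Orientations are given as a unit quaternion [w, x, y, z].
In Python, from station import ctrl, get_state, vision, ticket, models gives the robot as it stands. Calls block until the motion is done:
- ctrl.movep(position, orientation): joint-space move of the TCP to a pose.
- ctrl.movel(position, frame=None, max_speed=0.15): straight line of the TCP; frame=None keeps the orientation; max_speed is the mean speed in m/s.
- ctrl.set_joints(angles): joint-space move.
- ctrl.ungrasp() and ctrl.close_gripper(force=None): open the fingers fully, or close them until they stop; force is the grip in N (None keeps the last).
- ctrl.pause(seconds).
- ctrl.ik(position, orientation): joint angles nearest the present ones, or None.
- get_state(): the state.
- vision.grab_frame(name): name is "scene" or "top" or "wrist"; returns (picture, depth): 384x512x3 uint8, blue, green, red; 384x512 float32, m along the optical axis (not along the pixel's ray), 0 where there is no reading.
- vision.camera_info(name): a dict with "mtx" (3x3 intrinsics, pixels), "R" (3x3) and "t" (3): a world point X has camera coordinates R X + t; the wrist camera has in their place "hand_eye" (4x4, takes a point from camera to tool coordinates, whose origin is the TCP and whose axes are the flange's). Camera axes: x right, y down, z forward; pixel columns grow to the right and rows downward; lengths in m; the calibration is good to about 2 mm. A picture is of the moment at which its call begins: read the wrist's pose just before it. camera_info takes no time and is no camera call.
A pose or a line that the arm cannot do raises ctrl.Unreachable and nothing moves.
- ticket.close_job(): hands the job in, once; it reports no verdict.
Trained networks look in the newest picture that a camera, given by its name, has taken for a name from the list of things; names that differ only in an ending like _2 or _b are one class to them, and where a whole thing is asked for, a point or a joint stands for the part that bears it (a point fixed in the world has none). Each returns a list of dicts, best first, with "p" (0 to 1); they miss things now and then, are a little off and sometimes report something else, mostly with a low value. They report only what shows in the picture. A call takes as long as a camera call. They do not tell look-alikes from the thing itself.
- models.recognise(camera, target): "point" ([column, row] in pixels, amid what is visible of it).
- models.masks_of(camera, target): "mask" (384x512 bool, what is visible of it) and "point" ([column, row] in pixels, amid what is visible of it).
The state is a dict: "time": time; "qpos": joint angles; "qd": joint speeds; "tau": joint torques, N m; "tcp_pos": TCP position; "eef_rot": TCP orientation; "contact_force": force on the tool from outside, world axes, zero at the start; "wrist_torque": the same for the moment, N m; "width": finger opening in m.
Only numpy, scipy, OpenCV 4.12 (cv2) and the standard library are available. Lean on these libraries where they do the work, as an engineer would, in place of code of your own. Each camera call takes 0.05 s, during which the arm holds its last target. There are 200 camera calls.

## Working session

There is one attempt and no reset: what is moved stays moved. The work goes in short steps, each a Python script; the robot and the scene stay as the last script left them, time stands still between calls to the robot, and variables do not carry over. Pictures are saved under pics/ and viewed, about 8 in all and at most 12, crops included, and the job is handed in when it is done.

```bash
ls; mkdir -p pics; python3 - <<'E'
from station import ctrl,get_state,vision,models
import cv2,numpy as np
s=get_state();print(s['time'],s['tcp_pos'],s['eef_rot'],ctrl.pinch_z)
ims=[]
for c in('top','scene'):
    p,d=vision.grab_frame(c);np.savez(f'{c}.npz',p=p,d=d);ims.append(p)
    for n in('green_mid','orange_mid','jar'):
        print(c,n,[(np.round(r['point']),round(r['p'],2)) for r in models.recognise(c,n)][:4])
cv2.imwrite('pics/a.png',ims[0]);cv2.imwrite('pics/b.png',ims[1])
E
```

```text
pics
0.0 [0.25115807 0.57174172 0.2304403 ] [-1.63906926e-04  2.05407264e-01  9.78676161e-01 -8.95042243e-04] -0.0187
top green_mid [(array([163., 209.]), 0.83)]
top orange_mid [(array([238., 187.]), 0.66)]
top jar [(array([251.,  95.]), 0.94), (array([163., 208.]), 0.33)]
scene green_mid [(array([306., 153.]), 0.98), (array([235., 106.]), 0.71)]
scene orange_mid [(array([268., 207.]), 0.75)]
scene jar [(array([336., 268.]), 0.56)]
```

View pics/a.png

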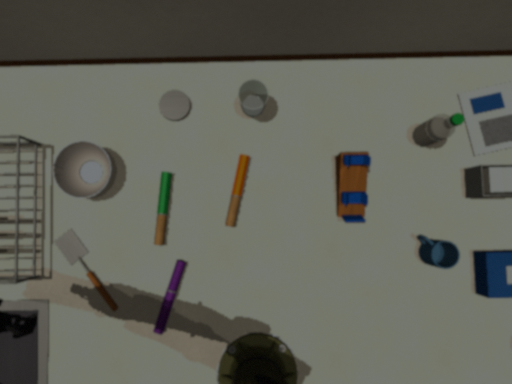

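View pics/b.png

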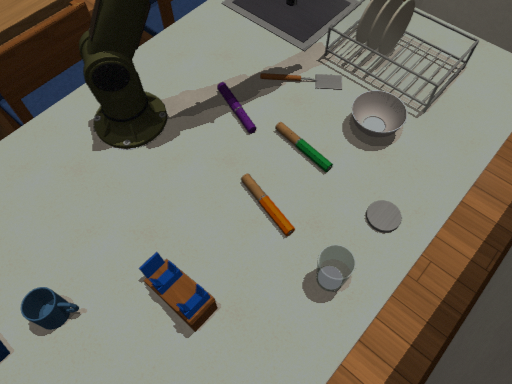

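Top view: green tamper is at (163,209), handle away from the robot. Look-alikes are orange at (238,187), a purple marker at (171,297) and the spatula handle at (100,290). The wedge is at (353,187), with the stop near the robot (354,219). By description I choose green (163,209).

```bash
cat > h.py <<'E'
import numpy as np,cv2
from station import ctrl,get_state,vision,models
from scipy.spatial.transform import Rotation as Rn
def cloud(d,cam,pose=None):
    c=vision.camera_info(cam);K=np.array(c['mtx']);v,u=np.mgrid[:384,:512]
    P=np.stack([(u-K[0,2])/K[0,0]*d,(v-K[1,2])/K[1,1]*d,d],-1)
    if pose is None: return (P-np.array(c['t']))@np.array(c['R'])
    H=np.array(c['hand_eye']);p,q=pose
    P=P@H[:3,:3].T+H[:3,3]
    return P@Rn.from_quat(np.r_[q[1:],q[0]]).as_matrix().T+p
def axis(P):
    c=np.median(P,0);w=np.linalg.svd(P-c,full_matrices=False)[2][0];s=(P-c)@w
    return c,w,s.min(),s.max()
E
python3 - <<'E'
from h import *
for cam in('top','scene'):
    z=np.load(cam+'.npz');p,d=z['p'],z['d'];P=cloud(d,cam);hsv=cv2.cvtColor(p,cv2.COLOR_BGR2HSV)
    h,s,v=[hsv[...,i].astype(int) for i in range(3)]
    ok=(d>0)
    base=P[...,2]
    roi=np.zeros(d.shape,bool)
    if cam=='top':
        R=dict(green=(140,160,180,255),wedge=(325,145,380,230),orange=(220,145,255,235))
    else: R=dict(green=(265,115,340,175),wedge=(130,245,225,335),orange=(235,165,300,240))
    for n,(a,b,c,e) in R.items():
        m=np.zeros_like(ok);m[b:e,a:c]=1;m&=ok&(s>110)&(v>40)
        for cn,lo,hi in(('woodorange',3,25),('green',45,80),('blue',95,125)):
            mm=m&(h>=lo)&(h<=hi)
            if mm.sum()<15: continue
            Q=P[mm]; print(cam,n,cn,mm.sum(),'med',np.median(Q,0).round(4),'min',np.percentile(Q,2,0).round(3),'max',np.percentile(Q,98,0).round(3))
            if cn!='blue':
                cc,w,lo_,hi_=axis(Q);print('   axis',w.round(3),(cc+w*lo_).round(3),(cc+w*hi_).round(3))
p=np.load('top.npz')['p'];a=cv2.resize(p[150:260,130:260],None,fx=4,fy=4);b=cv2.resize(p[140:240,320:390],None,fx=4,fy=4)
o=np.zeros((440,800,3),np.uint8);o[:,:520]=a;o[:400,520:800]=b;cv2.imwrite('pics/c.png',o)
E
```

```text
top green woodorange 244 med [0.4289 0.2759 0.0264] min [0.391 0.263 0.018] max [0.47  0.291 0.031]
   axis [-0.993  0.122 -0.006] [0.472 0.271 0.027] [0.388 0.281 0.026]
top green green 365 med [0.5388 0.2629 0.0268] min [0.482 0.248 0.017] max [0.598 0.279 0.033]
   axis [-0.993  0.116  0.   ] [0.601 0.256 0.027] [0.48  0.27  0.027]
top wedge woodorange 1133 med [ 0.5553 -0.2866  0.0559] min [ 0.463 -0.33   0.021] max [ 0.636 -0.254  0.085]
   axis [-0.944 -0.036 -0.329] [ 0.639 -0.283  0.085] [ 0.456 -0.29   0.021]
top wedge blue 617 med [ 0.517  -0.2943  0.0741] min [ 0.442 -0.323  0.042] max [ 0.626 -0.26   0.122]
top orange woodorange 668 med [0.5511 0.0442 0.0267] min [0.444 0.013 0.001] max [0.644 0.074 0.032]
   axis [-0.974  0.228  0.004] [0.648 0.021 0.026] [0.438 0.071 0.027]
scene green woodorange 219 med [0.4311 0.2734 0.0255] min [0.389 0.262 0.012] max [0.47  0.289 0.031]
   axis [ 0.991 -0.133 -0.002] [0.385 0.28  0.026] [0.473 0.268 0.025]
scene green green 344 med [0.544  0.2619 0.0266] min [0.481 0.248 0.018] max [0.601 0.279 0.032]
   axis [ 0.994 -0.112  0.002] [0.478 0.269 0.027] [0.603 0.255 0.027]
scene wedge woodorange 1247 med [ 0.5683 -0.2973  0.0584] min [ 0.464 -0.333  0.01 ] max [ 0.642 -0.256  0.088]
   axis [0.977 0.004 0.213] [ 0.453 -0.298  0.033] [ 0.646 -0.297  0.075]
scene wedge blue 1252 med [ 0.523  -0.2934  0.0688] min [ 0.445 -0.326  0.028] max [ 0.632 -0.261  0.122]
scene orange woodorange 776 med [0.5603 0.0409 0.0265] min [0.443 0.012 0.006] max [0.649 0.075 0.032]
   axis [ 0.975 -0.221 -0.01 ] [0.438 0.069 0.028] [0.65  0.021 0.026]
```

View pics/c.png

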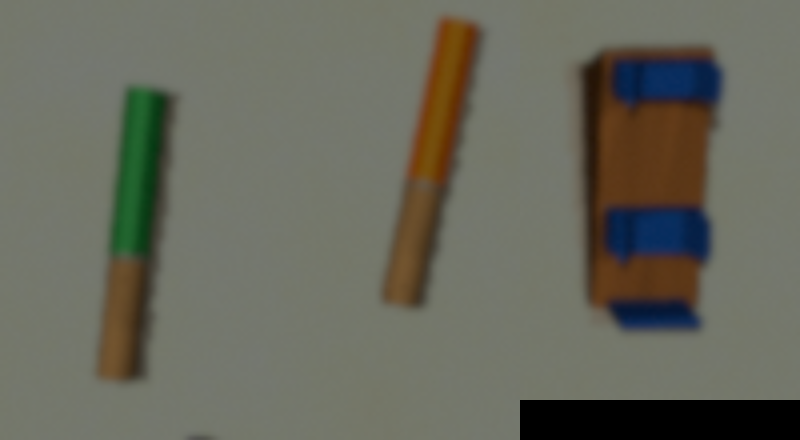

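Crop confirms that the green one is the wanted tamper (handle end away from the robot). The wedge's stop is at the near, low end. Next is a wrist look at the wedge.

```bash
cat >> h.py <<'E'
def quat(X,Z): # tool x, z axes
    Z=Z/np.linalg.norm(Z);X=X-Z*(X@Z);X=X/np.linalg.norm(X)
    q=Rn.from_matrix(np.stack([X,np.cross(Z,X),Z],1)).as_quat();return np.r_[q[3],q[:3]]
def look(n):
    s=get_state();p,d=vision.grab_frame('wrist');P=cloud(d,'wrist',(s['tcp_pos'],s['eef_rot']))
    np.savez(n+'.npz',p=p,d=d,P=P);cv2.imwrite(f'pics/{n}.png',p);return p,d,P
E
python3 - <<'E'
from h import *
c=vision.camera_info('wrist');print(np.round(c['hand_eye'],3),np.round(c['mtx'],0))
D=np.array([0,0,-1.])
s20,c20=np.sin(np.radians(20)),np.cos(np.radians(20))
for sg in(1,-1):
    print(sg,[None if q is None else np.round(q,2) for q in(ctrl.ik([.5,.266,.004],quat(sg*np.array([1,-.12,0]),D)),ctrl.ik([.5,.266,.12],quat(sg*np.array([1,-.12,0]),D)),
    ctrl.ik([.565,-.293,.25],quat(sg*np.array([1,0,0.]),np.array([s20,0,-c20]))),ctrl.ik([.565,-.293,.09],quat(sg*np.array([1,0,0.]),np.array([s20,0,-c20]))))])
H=np.array(c['hand_eye'])
for sg in(1,-1):
    X=np.array([sg,0,0.]);Y=np.cross(D,X);off=np.stack([X,Y,D],1)@(H[:3,3]+0*H[:3,2])
    fwd=np.stack([X,Y,D],1)@H[:3,2]; print(sg,'cam off',off,'fwd',fwd)
E
```

```text
[[ 0.001 -0.964 -0.265  0.067]
 [ 1.     0.001  0.     0.   ]
 [-0.    -0.265  0.964 -0.143]
 [ 0.     0.     0.     1.   ]] [[279.   0. 260.]
 [  0. 279. 190.]
 [  0.   0.   1.]]
1 [array([-0.76,  0.72,  0.37,  1.91, -0.44,  0.59, -1.79]), array([-0.84,  0.57,  0.48,  1.81, -0.34,  0.84, -1.88]), array([-0.14,  0.58,  1.13,  1.76, -0.93,  1.05, -0.25]), array([ 0.26,  0.59,  0.43,  1.96, -0.96,  0.53, -0.16])]
-1 [array([-0.39,  0.7 , -0.22,  1.9 ,  0.26,  0.57,  0.67]), array([-0.36,  0.53, -0.26,  1.81,  0.18,  0.82,  0.74]), array([ 0.14,  0.41,  0.59,  1.76, -0.6 ,  0.83,  2.59]), array([ 0.77,  0.57, -0.35,  1.95,  0.07,  0.34,  2.01])]
1 cam off [ 0.06689433 -0.00022418  0.14289767] fwd [-2.65363664e-01 -3.61407378e-04 -9.64148326e-01]
-1 cam off [-0.06689433  0.00022418  0.14289767] fwd [ 2.65363664e-01  3.61407378e-04 -9.64148326e-01]
```

```bash
python3 - <<'E'
from h import *
D=np.array([0,0,-1.])
ctrl.movep([.55,-.293,.23],quat(np.array([1,0,0.]),D));print(get_state()['time'],get_state()['qpos'].round(2))
p,d,P=look('w1')
hsv=cv2.cvtColor(p,cv2.COLOR_BGR2HSV).astype(int);h,s,v=[hsv[...,i] for i in range(3)]
print((d>0).mean(), P[d>0].min(0),P[d>0].max(0))
b=(d>0)&(s>110)&(v>40)&(h>95)&(h<125);w=(d>0)&(s>110)&(v>40)&(h>3)&(h<25)
w&=(abs(P[...,1]+.293)<.08)
print(b.sum(),w.sum(),np.percentile(P[b],[1,50,99],0),np.percentile(P[w],[1,50,99],0))
ctrl.movep([.5,.265,.2],quat(np.array([1,-.12,0]),D));print(get_state()['time'],get_state()['qpos'].round(2))
p,d,P=look('t1')
hsv=cv2.cvtColor(p,cv2.COLOR_BGR2HSV).astype(int);h,s,v=[hsv[...,i] for i in range(3)]
g=(d>0)&(s>110)&(h>45)&(h<80)&(v>40)&(P[...,2]>.01);print(g.sum())
cc,wv,lo,hi=axis(P[g]);print(cc,wv,cc+wv*lo,cc+wv*hi,np.percentile(P[g],[1,50,99],0))
a=np.load('w1.npz')['p'];cv2.imwrite('pics/d.png',cv2.resize(np.hstack([a,p]),(800,300)))
E
```

```text
3.6 [-0.03  0.63  0.86  1.52 -0.5   1.22 -0.66]
0.9957326253255209 [ 0.17190186 -0.67976551 -0.00295958] [0.74638169 0.12042106 0.33357557]
5656 4936 [[ 0.31682994 -0.5125333   0.0286452 ]
 [ 0.52533378 -0.29339751  0.08185699]
 [ 0.63192573 -0.26041267  0.12546067]] [[ 0.46383714 -0.33044722  0.02480622]
 [ 0.56873257 -0.29191558  0.06309677]
 [ 0.64086765 -0.25464552  0.08857553]]
5.6667 [-1.11  0.61  0.98  1.72 -0.56  1.12 -1.65]
2482
[0.55040826 0.26866303 0.02955488] [-9.90588153e-01  1.36874934e-01  6.03293308e-04] [0.60241339 0.2614772  0.02952321] [0.47901432 0.27852792 0.02959836] [[0.48142158 0.25072201 0.02266233]
 [0.55040826 0.26866303 0.02955488]
 [0.60169726 0.28560421 0.03187   ]]
```

View pics/d.png

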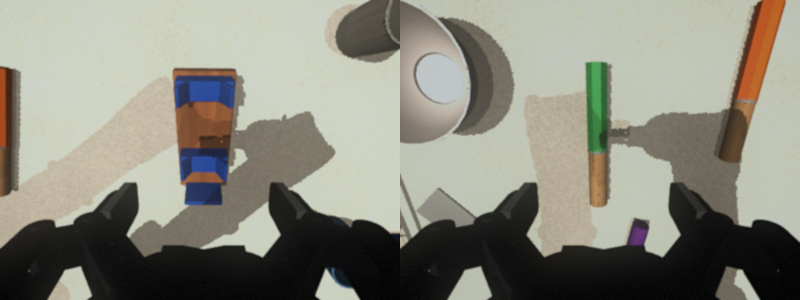

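The left half (wedge view) shows notches at (205,95) and (205,165), with the stop lowest at (203,193). The right half shows the green tamper at (597,130), clear of its neighbours. Now I fit the seat frame and close in.

```bash
cat > fit.py <<'E'
from h import *
z=np.load('w1.npz');p,P,d=z['p'],z['P'],z['d']
hsv=cv2.cvtColor(p,cv2.COLOR_BGR2HSV).astype(int);h,s,v=[hsv[...,i] for i in range(3)]
roi=(d>0)&(s>110)&(v>25)&(abs(P[...,1]+.293)<.06)&(P[...,0]>.42)&(P[...,0]<.67)&(P[...,2]>.012)
b=roi&(h>95)&(h<125);w=roi&(h>2)&(h<25)
def rest(Q,sx,sy,yaw):
    t=np.radians(20);cy,sn=np.cos(yaw),np.sin(yaw)
    R=np.array([[cy,-sn,0],[sn,cy,0],[0,0,1]])@np.array([[np.cos(t),0,-np.sin(t)],[0,1,0],[np.sin(t),0,np.cos(t)]])
    return (Q-[sx,sy,.1])@R
sx,sy,yaw=.561,-.293,0.
for it in range(3):
    B,W=rest(P[b],sx,sy,yaw),rest(P[w],sx,sy,yaw)
    A=[]
    for Q,lo,hi in((W,-.04,.035),(B,-.075,-.045),(B,.04,.065)):
        for x in np.arange(lo,hi,.005):
            q=Q[(Q[:,0]>x)&(Q[:,0]<x+.005)&(Q[:,2]>(-.045 if Q is W else -.03))]
            if len(q)>30: A.append([x+.0025,*np.percentile(q[:,1],[1,99])])
    A=np.array(A);k,c=np.polyfit(A[:,0],A[:,1:].mean(1),1)
    sy+=c;yaw+=k/np.cos(np.radians(20))
    print('y,yaw',sy,np.degrees(yaw),'width',np.median(A[:,2]-A[:,1]))
B,W=rest(P[b],sx,sy,yaw),rest(P[w],sx,sy,yaw)
cen=abs(B[:,1])<.014
for n,lo,hi in(('low',-.09,-.03),('high',.025,.08)):
    q=B[cen&(B[:,0]>lo)&(B[:,0]<hi)&(abs(B[:,2]+.015)<.008)];print(n,len(q),np.percentile(q[:,0],[2,50,98]).round(4),'z',np.percentile(q[:,2],[10,50,90]).round(4))
q=B[cen&(B[:,0]<-.1)];print('stop',np.percentile(q,[2,50,98],0).round(4))
q=W[(abs(W[:,1])<.03)&(abs(W[:,0])<.03)];print('wood gap z',np.median(q[:,2]));q=W[abs(W[:,2]+.038)<.006];print('wood x',np.percentile(q[:,0],[1,99]))
E
python3 fit.py
```

```text
y,yaw -0.2925938857023832 -0.28858187694316056 width 0.06707573555003117
y,yaw -0.29257329850630476 -0.3456798868176439 width 0.06708448627430569
y,yaw -0.2925597693831465 -0.33703316540706524 width 0.06708394945073419
low 557 [-0.0733 -0.0564 -0.0456] z [-0.0184 -0.0143 -0.0136]
high 843 [0.0405 0.0537 0.0642] z [-0.0157 -0.0144 -0.0134]
stop [[-0.1226 -0.0135 -0.0337]
 [-0.1192 -0.     -0.0101]
 [-0.1181  0.0134  0.0071]]
wood gap z -0.037178462414340155
wood x [-0.11710361  0.06898456]
```

```bash
python3 - <<'E'
from h import *
D=np.array([0,0,-1.]);q=quat(np.array([.992,-.124,0]),D)
ctrl.movep([.498,.2715,.06],q)
ctrl.movel([.498,.2715,.004],max_speed=.08)
s=get_state();print(s['time'],s['contact_force'],s['tcp_pos'])
ctrl.close_gripper(60);s=get_state();print(s['time'],s['contact_force'],s['width'],s['tcp_pos'])
ctrl.movel([.498,.2715,.20],max_speed=.2)
s=get_state();print(s['time'],s['contact_force'],s['wrist_torque'],s['width'],s['qpos'].round(2))
p,d,P=look('t2')
H=cv2.cvtColor(p,cv2.COLOR_BGR2HSV).astype(int);h,sa,v=[H[...,i] for i in range(3)]
T=(P-s['tcp_pos'])@Rn.from_quat(np.r_[s['eef_rot'][1:],s['eef_rot'][0]]).as_matrix()
g=(d>0)&(d<.25)&(sa>110)&(h>45)&(h<80)&(v>30);Q=T[g]
print(g.sum(),np.percentile(Q,[1,50,99],0).round(4));c,w,lo,hi=axis(Q);print(w.round(3))
E
```

```text
7.1833 [ 0.15661291 -0.62960199  0.2822376 ] [0.49829393 0.27134742 0.00414202]
7.7417 [-0.62099708  1.37305452  4.93732496] 0.028737815302171406 [0.49821938 0.27170699 0.00444697]
8.875 [-0.33806677 -0.17583618 -1.30766657] [ 0.01169863  0.03094201 -0.00609183] 0.028914762839800937 [-1.12  0.62  0.98  1.71 -0.56  1.12 -1.67]
18314 [[-0.0172 -0.0148 -0.0271]
 [ 0.0562 -0.0006 -0.025 ]
 [ 0.1048  0.0134 -0.0175]]
[-1.     0.014  0.003]
```

View pics/t2.png

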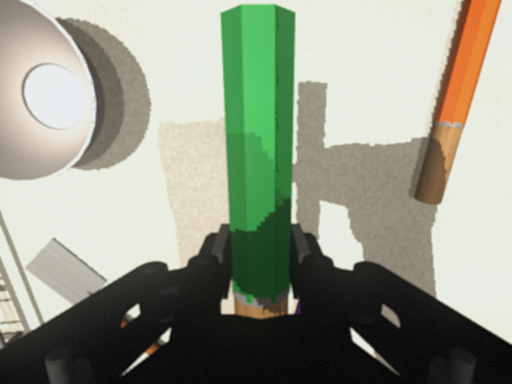

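Tamper is held straight in the jaws: handle end at about +105 mm tool x, axis parallel to the tool. Now the placement.

```bash
python3 - <<'E'
from h import *
t=np.radians(20);X=np.array([np.cos(t),0,np.sin(t)]);Z=np.array([-np.sin(t),0,np.cos(t)])
seat=np.array([.561,-.2926,.1]);T=seat+.0045*X-.0105*Z;q=quat(X,-Z)
ctrl.movep(T+.09*Z,q);s=get_state();print(s['time'],s['tcp_pos']-T-.09*Z,s['width'],s['qpos'].round(2));f0=s['contact_force']
p,d,P=look('t3');cv2.imwrite('pics/t3.png',p)
ctrl.movel(T+.012*Z,max_speed=.1)
for k in np.arange(.008,-.0035,-.0015):
    ctrl.movel(T+k*Z,max_speed=.03);s=get_state();f=(s['contact_force']-f0);print(round(k,4),s['time'],(f@Z).round(2),(f@X).round(2),f[1].round(2),s['wrist_torque'].round(2))
    if f@Z>4: break
p,_=vision.grab_frame('scene');cv2.imwrite('pics/s3.png',cv2.resize(p[220:350,100:270],None,fx=3,fy=3))
E
```

```text
10.9583 [ 0.00066712  0.00127036 -0.00021598] 0.0289299532705157 [ 0.17  0.46  0.57  1.92 -0.77  0.68 -0.33]
0.008 12.225 -0.14 -0.98 -0.35 [-0.    0.46  0.  ]
0.0065 12.475 -0.37 0.77 -0.99 [-0.02  0.44 -0.02]
0.005 12.725 1.57 0.44 -1.11 [-0.06  0.43 -0.04]
0.0035 12.975 -0.85 -0.46 -1.21 [-0.04  0.43  0.01]
0.002 13.225 -0.63 0.27 -0.57 [0.03 0.43 0.04]
0.0005 13.475 -0.58 -0.74 -0.74 [0.   0.41 0.03]
-0.001 13.725 14.79 -1.96 2.36 [0.53 0.93 0.23]
```

View pics/s3.png

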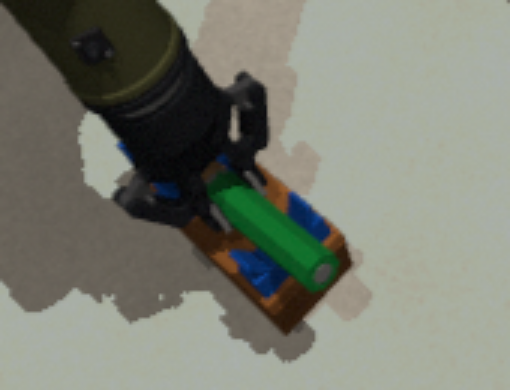

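The tamper sits in the notches and contact came within 1 mm of the expected height. Release and retreat.

```bash
python3 - <<'E'
from h import *
t=np.radians(20);X=np.array([np.cos(t),0,np.sin(t)]);Z=np.array([-np.sin(t),0,np.cos(t)])
seat=np.array([.561,-.2926,.1])
s=get_state();ctrl.ungrasp();ctrl.movel(s['tcp_pos']+.14*Z,max_speed=.12);ctrl.pause(.3)
s=get_state();print(s['time'],s['width'],s['contact_force'])
p,d,P=look('f1');Q=(P-seat)@np.stack([X,[0,1,0],Z],1)
H=cv2.cvtColor(p,cv2.COLOR_BGR2HSV).astype(int)
m=(d>0)&(abs(Q[...,1])<.04)&(Q[...,2]>-.01)
g=m&(H[...,0]>45)&(H[...,0]<80)&(H[...,1]>110);w=m&(H[...,0]<25)&(H[...,1]>60)&(abs(Q[...,0])<.13)
for n,k in(('green',g),('wood',w)):print(n,k.sum(),np.percentile(Q[k],[1,50,99],0).round(4),axis(Q[k])[1].round(3))
tp,_=vision.grab_frame('top');old=np.load('top.npz')['p']
print('change near orange/jar',[np.abs(tp[a:b,c:e].astype(int)-old[a:b,c:e]).mean().round(1) for a,b,c,e in((150,230,222,252),(78,122,236,270))])
cv2.imwrite('pics/f.png',cv2.resize(np.hstack([p,tp]),(800,300)))
E
```

```text
15.9917 0.08487345390423379 [0.22359095 0.58143249 0.03404051]
green 4522 [[-0.0126 -0.0248  0.0071]
 [ 0.0472  0.0003  0.0149]
 [ 0.1084  0.0152  0.2309]] [-0.197 -0.06   0.979]
wood 3107 [[-0.1061 -0.0345  0.0042]
 [-0.0411 -0.0009  0.0149]
 [ 0.0249  0.0278  0.2318]] [-0.296  0.006 -0.955]
change near orange/jar [np.float64(7.6), np.float64(7.1)]
```

View pics/f.png

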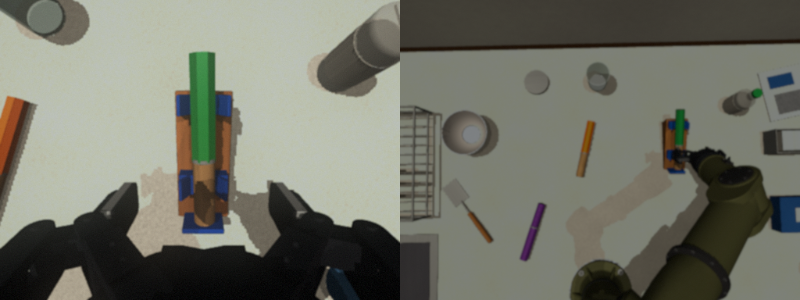

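The tamper lies in both notches, with its head just short of the stop and its handle up the slope. The orange tamper and jar are where they were. Handing in.

```bash
python3 -c "
from station import ticket,get_state
print(ticket.close_job(),get_state()['time'])"
```

```text
the job is handed in; nothing more can be done
the job is handed in; nothing more can be done
```

The green tamper is parked in the two notches, head by the stop and green handle pointing up the slope. The job was handed in at about 16 s on the robot's clock. I gripped it at its centre and lowered it square to the slope. It touched the notches within 1 mm of the expected height (about 15 N), and only then did I let go and back the gripper off.

**Last checks:**
- **Seating:** the top of the tamper reads +15 mm above the seat point, as it should when seated. The handle's end is at about +108 mm and the axis is centred to within about 1 mm. That leaves the head roughly 6–8 mm from the stop.
- **Other things:** by eye, the orange tamper and jar are in the same places in the last top picture. A pixel comparison around them showed small changes (7–8 grey levels), which I put down to changed lighting.
- **Disagreements:** the wrist camera put the tamper's sideways position about 5 mm off what the top camera gave, well within the jaws' opening. The direction fits on the final wrist points were spoiled by stray readings from the gripper, so I went by the medians, ends and pictures there.

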